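# Centre a thread spool on the balance pan and hold the reading

### The arm

A 6-joint arm with a two-finger parallel gripper is mounted at the origin on the work surface. World frame = base frame: x ahead of the robot, y to its left, z up, the work surface at z = 0. Lengths are in m, angles in rad, forces in N, time in s.
With the tool pointing down it reaches from about 0.3 to 0.875 m from the base axis. Payload 4.2 kg.
Tool frame: the origin (TCP) lies at the very end of the fingers, on their centre line; the grasp point (between the pads) lies 19 mm behind it (bot.tcp_to_grasp is the distance from the TCP to the grasp point, in m); y points along the fingers, x is the direction in which the jaws open and shut, and the axes are right-handed (so a half turn about y gives the same grasp; the last joint's range is limited). The gripper opens to 85 mm and grips with 20 to 120 N. Pads are 22 mm wide; open, the fingers measure 114 mm over their backs; the gripper's body (76 mm by 85 mm) begins 54 mm behind the grasp point. The pads swing forward as they close: fully open they stand 13 mm farther back than shut.
Start: joints at [-1.208, 0.32, 1.565, -0, 1.257, -0.02], TCP at [0.215, -0.533, 0.231] pointing down, gripper open.
Joint ranges: [-3.11, 3.11], [-0.84, 2.01], [0.21, 2.61], [-1.34, 4.49], [0.05, 2.63], [-2.56, 2.56]. Speed limits (rad/s): [2.57, 2.57, 3.14, 3.14, 3.14, 3.14].

### API

Orientations are given as a rotation vector (axis times angle).
In Python, from bench import status, viewer, hand_in, bot gives the robot as it stands.
- The arm moves only by the tool arm_command, never from a script. Its argument "moves" is a list of rows, each an object with "grip": the closure, from -1 (fully open) to 1 (shut), so that 0 is half open; "travel": the shift along the tool's x, y, z in mm, a list of three; "turn": the turn, a rotation vector about the tool's x, y, z in degrees, a list of three. A call has exactly 10 rows; each row shifts and turns the pose as measured when the row begins, along the tool's axes as they then stand; what a row does not reach is not made up. A row lasts 1/8 s, in which the tool goes at most 62.5 mm and 10.7 degrees, less where a joint would pass 70% of its speed; a pose out of reach is approached as far as the arm can. A call is refused whole if a number of a shift passes 62.5 or a number of a turn 10.7, either way. A call with a gripper value outside its range is refused whole. The fingers move at their own pace and stop on an object; "squeeze" is the grip in N (left out, the last holds). Time passes only in rows, so rows that do not move let the fingers close, or fill a call up. It gives the time, the measured TCP pose, the force and the opening at its end, in the units of the state.
- status.sense(): the state, without advancing time (a new reading comes with each control period).
- viewer.read_camera(name): name is "side" or "top" or "wrist"; returns (picture, depth): 420x560x3 uint8, blue, green, red; 420x560 float32, m along the optical axis (not along the pixel's ray), 0 where there is no reading.
- viewer.camera_info(name): a dict with "intrinsics" (3x3 intrinsics, pixels), "R" (3x3) and "t" (3): a world point X has camera coordinates R X + t. Camera axes: x right, y down, z forward; pixel columns grow to the right and rows downward; lengths in m; the calibration is good to about 2 mm. The wrist camera is an equidistant fisheye: a pixel r from the principal point sees the ray r / f radians off the axis. A picture is of the moment at which its call begins: read the wrist's pose just before it. camera_info takes no time and is no camera call; for the wrist camera it gives the pose at the moment of the call.
- hand_in(): hands the job in, once; it reports no verdict.
The state is a dict: "time_s": time; "joint_positions": joint angles; "joint_velocities": joint speeds; "joint_torque": joint torques, N m; "ee_pos": TCP position; "eef_rot": TCP orientation; "force": force on the tool from outside, world axes, zero at the start; "moment": the same for the moment, N m; "width": finger opening in m.
Only numpy, scipy, OpenCV 4.12 (cv2) and the standard library are available. Lean on these libraries where they do the work, as an engineer would, in place of code of your own. Each camera call takes 0.05 s, during which the arm holds its last target. There are 200 camera calls.

### The job

The spool of turquoise thread stands off-centre on the small round pan of the balance. Without pinching or lifting it, nudge it with light taps of the fingertips until it stands upright and free in the middle of the pan, then press the green key to hold the reading. Do not knock the spool over, do not press the green key too early or the grey key at all, and leave the other sewing things where they are.

Things in the scene. Friction and masses are not known exactly. Their poses are not given: they have to be found in the camera images.
- spool: turquoise spool to weigh, 40-85 g, 62 mm tall, on end: thread 38 mm wide from 9 to 53 mm above its underside, bare brown tube 25 mm wide below (its only foot) and above. Slides under less than 1 N (friction 0.5-0.75) if the fingertips reach to 12 mm or less above the pan; pushed only at 30 mm or higher it tips over. Over 5 N is a hard knock or pinch. Starts 17-26 mm off the pan's centre. Origin: centre of the underside
- pan: round flat steel weighing pan, 80 mm diameter, no rim, 4 mm thick, fixed, its upper face 50 mm above the table and 12 mm above the balance's housing. Origin: the centre of its upper face, z up; its yaw means nothing
- balance: white table balance, fixed, turned by up to 0.4 rad. Origin: on the table under the pan's centre; its -x side is the front. Housing from x -140 to +75 mm, y -85 to +85 mm: the part above x = -60 mm is 38 mm high, the front part with dark panel, display and keys 33 mm high
- hold_key (a joint): travel of the green key, in m: 0 up, 0.004 fully down; it springs back. It counts as pressed past 0.0025. About 1 N starts it, 3 N presses it fully down, then it stops hard
- hold_key_top (a point): the centre of the top of the green key, 22 mm (x) by 26 mm (y), on the balance's front panel at balance x -100, y +58 mm, 40 mm above the table; it is pressed straight down
- tare_key (a joint): travel of the light grey key (same kind), in m: 0 up; must not be pressed
- tare_key_top (a point): the centre of the top of the light grey key, at balance x -100, y -58 mm, 40 mm above the table
- red_spool: bystander: dark red spool of the same form, standing on the table, 62 mm tall, 38 mm diameter; origin at the centre of its underside
- tape_measure: bystander: round yellow tape-measure case lying flat, 52 mm diameter, 18 mm high; origin at the centre of its underside
- pin_dish: bystander: blue dish with pins, 72 mm diameter, 20 mm high; origin at the centre of its underside
- thread_tray: bystander, fixed: white tray with three lanes full of lying spools, 250 mm (x) by 180 mm (y), 42 mm high; origin at the centre of its underside
Not all that is in view belongs to the job. Leave any yellow look-alike of the spool alone.

How it is judged:
By the outcome, as a careful person would: the job done as asked, in the order asked, and still so for the second after the job is handed in, with the robot touching nothing.
It also fails if it takes over 51 s, if anything falls off the work surface, if the arm or the gripper's body presses on something with over 40 N, if the wrist force passes 120 N, or if a joint passes its speed limit or range.

## Working session

There is one attempt and no reset: what is moved stays moved. The work goes in short steps, Python scripts to look and compute and a tool call to move; the robot and the scene stay as the last step left them, time stands still between calls to the robot, and variables do not carry over. Pictures are saved under pics/ and viewed, about 8 in all and at most 12, crops included, and the job is handed in when it is done.

Besides the shell and the picture viewer there is one more tool, called as name(argument=value, ...) on one line, values as JSON. arm_command: Moves the arm, as the interface text tells. Its arguments: {"type":"object","properties":{"moves":{"type":"array","items":{"type":"object","properties":{"grip":{"type":"number"},"travel":{"type":"array","items":{"type":"number"}},"turn":{"type":"array","items":{"type":"number"}}}}},"squeeze":{"type":"number"}},"required":["moves"]}

```bash
mkdir -p pics; ls; python3 - <<'E'
from bench import status, viewer, bot
import cv2,numpy as np
s=status.sense();print({k:np.round(v,3) for k,v in s.items()})
for n in("top","side"):
    p,d=viewer.read_camera(n);cv2.imwrite(f"pics/{n}0.png",p);np.savez(f"pics/{n}0.npz",p=p,d=d)
    i=viewer.camera_info(n);print(n,np.round(i["intrinsics"],1).tolist(),np.round(-i["R"].T@i["t"],3),np.round(i["R"],2).tolist())
E
```

```text
pics
{'time_s': np.float64(0.0), 'joint_positions': array([-1.208,  0.32 ,  1.566,  0.   ,  1.257, -0.02 ]), 'joint_velocities': array([-0.001, -0.001, -0.   , -0.   , -0.   , -0.001]), 'joint_torque': array([ 0.0000e+00, -4.1552e+01, -2.3416e+01, -0.0000e+00,  8.0000e-03,
        0.0000e+00]), 'ee_pos': array([ 0.215, -0.533,  0.23 ]), 'eef_rot': array([-1.365,  0.924, -0.921]), 'force': array([-0.429, -0.161,  0.509]), 'moment': array([-0.021, -0.007,  0.007]), 'width': np.float64(0.086)}
top [[404.6, 0.0, 275.1], [0.0, 404.6, 210.9], [0.0, 0.0, 1.0]] [0.483 0.104 0.953] [[-0.0, -1.0, -0.0], [-0.99, 0.0, -0.15], [0.15, -0.0, -0.99]]
side [[513.1, 0.0, 288.1], [0.0, 513.1, 206.3], [0.0, 0.0, 1.0]] [-0.037  0.714  0.788] [[-0.67, -0.74, 0.01], [-0.47, 0.41, -0.78], [0.57, -0.53, -0.62]]
```

View pics/top0.png

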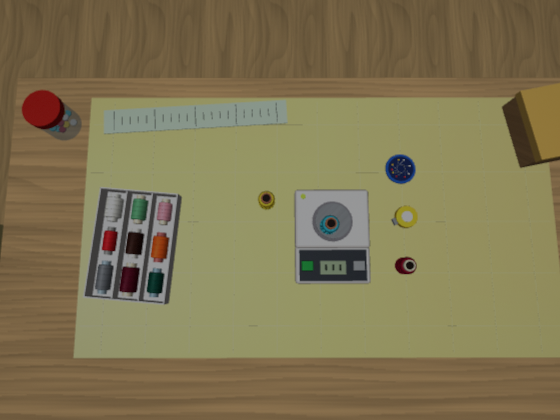

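View pics/side0.png

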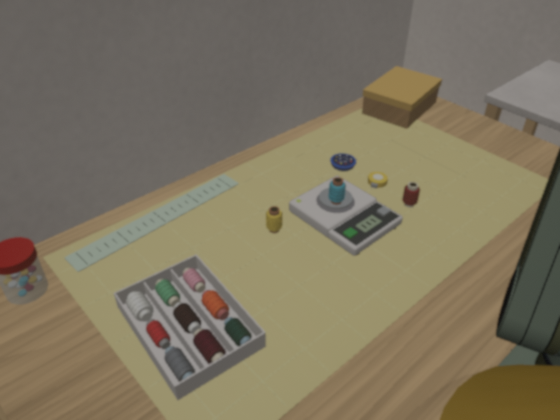

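The top view shows the balance with the pan at about (332,221) and the turquoise spool on it at (330,224). The green key is at (307,266) and the grey key at (359,266). Candidates for the spool are turquoise (330,224), the yellow look-alike (266,199) and red (405,265). Turquoise fits, since it is the only one on the pan. The side view agrees, with the turquoise spool at (337,192). Next I measure and make one crop to confirm.

```bash
cat > h.py <<'E'
import numpy as np,cv2
from scipy.spatial.transform import Rotation as Ro
from bench import status, viewer, bot
def ray(n,uv,i=None):
    i=i or viewer.camera_info(n);K=i["intrinsics"];q=(np.array(uv,float)-[K[0,2],K[1,2]])/K[0,0]
    if n=="wrist":
        r=np.hypot(*q);d=np.r_[q*(np.sin(r)/max(r,1e-9)),np.cos(r)]
    else: d=np.r_[q,1]
    return -i["R"].T@i["t"], i["R"].T@d
def onz(n,uv,z,i=None):
    o,d=ray(n,uv,i);return o+d*(z-o[2])/d[2]
def proj(n,X,i=None):
    i=i or viewer.camera_info(n);K=i["intrinsics"];c=i["R"]@np.array(X)+i["t"]
    if n=="wrist":
        a=np.arctan2(np.hypot(c[0],c[1]),c[2]);q=c[:2]/np.hypot(c[0],c[1])*a
    else:q=c[:2]/c[2]
    return q*K[0,0]+[K[0,2],K[1,2]]
def blob(mask):
    n,l,s,c=cv2.connectedComponentsWithStats(mask.astype(np.uint8));k=1+np.argmax(s[1:,4]);return c[k],s[k],l==k
E
python3 - <<'E'
from h import *
z=np.load("pics/top0.npz");p,d=z["p"],z["d"]
hsv=cv2.cvtColor(p,cv2.COLOR_BGR2HSV);H,S,V=[hsv[...,k].astype(int) for k in range(3)]
roi=np.zeros(H.shape,bool);roi[185:290,290:375]=1
gk,s,_=blob(roi&(H>45)&(H<80)&(S>120)&(V>60));print("green",gk,s)
G=onz("top",gk,.04);print(G)
t=roi.copy();t[:248]=0;t[:,:345]=0
for u in(256,262,266,270,276): print(u,p[u,296:372:4].tolist() if u==266 else '')
tk,s,_=blob(t&(S<60)&(V>95)&(np.arange(560)[None]<367)&(np.arange(420)[:,None]<275)&(np.arange(420)[:,None]>256));print("grey",tk,s)
T=onz("top",tk,.04);print(T, "dist",np.linalg.norm(G-T))
yd=(G-T)/np.linalg.norm(G-T);print("yaw",np.arctan2(-yd[0],yd[1]))
xd=np.array([yd[1],-yd[0],0]);print("pan from keys",(G+T)/2+.1*xd)
# pan
pm=roi&(S<60)&(V<140)&(V>70);pm[246:]=0
c,s,l=blob(pm);print("pan",c,s)
pts=np.argwhere(l)[:,::-1];e=cv2.fitEllipse(cv2.convexHull(pts.astype(np.float32)));print(e,onz("top",e[0],.05))
tm=roi&(H>82)&(H<105)&(S>90);c,s,l=blob(tm);print("turq",c,s,onz("top",c,.09))
bm=roi&((H<20)|(H>165))&(S>60);bm[:200]=0;bm[246:]=0;c,s,l=blob(bm);print("brown",c,s,onz("top",c,.112))
i=viewer.camera_info("top")
C=p[195:290,285:385];cv2.imwrite("pics/crop.png",cv2.resize(C,None,fx=6,fy=6,interpolation=cv2.INTER_CUBIC))
R=Ro.from_rotvec(status.sense()["eef_rot"]).as_matrix();print(np.round(R,3))
w,_=viewer.read_camera("wrist");wi=viewer.camera_info("wrist");print(np.round(-wi["R"].T@wi["t"],3),np.round(wi["R"],2),wi["intrinsics"][0])
E
```

```text
green [306.8        265.54166667] [301 261  13  10 120]
[0.49600136 0.03338946 0.04      ]
256 
262 
266 [[132, 133, 135], [46, 41, 38], [48, 111, 26], [48, 110, 25], [42, 97, 22], [45, 40, 37], [77, 88, 79], [89, 107, 95], [100, 121, 108], [66, 81, 70], [100, 121, 106], [40, 50, 42], [100, 121, 107], [44, 39, 35], [46, 42, 39], [117, 114, 111], [115, 112, 109], [101, 99, 95], [141, 140, 140]]
270 
276 
grey [358.94897959 265.04081633] [354 261  11   9  98]
[ 0.49689011 -0.0832089   0.04      ] dist 0.11660174459609367
yaw 0.007622197270309482
pan from keys [ 0.59644283 -0.02414751  0.04      ]
pan [332.83430799 220.11695906] [ 312  201   41   41 1026]
((331.9552917480469, 221.05455017089844), (40.585906982421875, 41.26522445678711), 126.44667053222656) [ 0.59482022 -0.02368681  0.05      ]
turq [327.6433121  225.56687898] [320 215  19  19 157] [ 0.58016096 -0.00855936  0.09      ]
brown [330.63636364 222.94949495] [325 218  12  11  99] [ 0.58318733 -0.0120602   0.112     ]
[[ 0.374 -0.001  0.928]
 [-0.928  0.002  0.374]
 [-0.002 -1.     0.   ]]
[ 0.282 -0.505  0.373] [[ 0.37 -0.93 -0.  ]
 [-0.89 -0.36  0.29]
 [-0.27 -0.11 -0.96]] [325.1922621    0.         277.04545411]
```

View pics/crop.png

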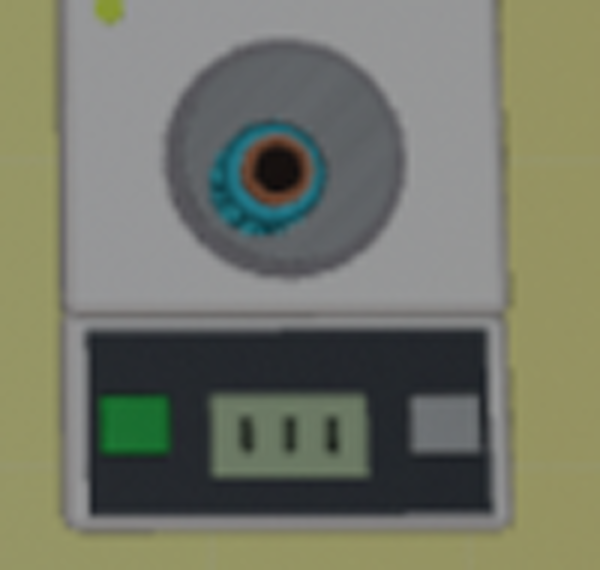

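The crop confirms the turquoise spool on the pan, with its tube centre at crop (275,168). The pan centre is near (285,157), and the keys are green (135,425) and grey (445,425). In world coordinates the pan is at about (0.5955,-0.024) and the spool at about (0.583,-0.012). The push therefore goes along (0.72,-0.70) for about 17 mm. I'll use shut fingers facing along tool +z.

arm_command(moves=[{"grip": 1, "travel": [-38, 3, 48], "turn": [0, 0, 0]}, {"grip": 1, "travel": [-38, 3, 48], "turn": [0, 0, 0]}, {"grip": 1, "travel": [-38, 3, 48], "turn": [0, 0, 0]}, {"grip": 1, "travel": [-38, 3, 48], "turn": [0, 0, 0]}, {"grip": 1, "travel": [-38, 3, 48], "turn": [0, 0, 0]}, {"grip": 1, "travel": [-38, 3, 48], "turn": [0, 0, 0]}, {"grip": 1, "travel": [-38, 3, 48], "turn": [0, 0, 0]}, {"grip": 1, "travel": [-38, 3, 48], "turn": [0, 0, 0]}, {"grip": 1, "travel": [-38, 3, 48], "turn": [0, 0, 0]}, {"grip": 1, "travel": [-38, 3, 48], "turn": [0, 0, 0]}], squeeze=20)

```text
time_s: 1.4
ee_pos: [0.5244, 0.0062, 0.1989]
eef_rot: [-1.362, 0.928, -0.931]
force: [0.8, -1.2, 0.2]
width: -0.0002
```

arm_command(moves=[{"grip": 1, "travel": [0, 0, 0], "turn": [0, 9.4, 0]}, {"grip": 1, "travel": [0, 0, 0], "turn": [0, 9.4, 0]}, {"grip": 1, "travel": [0, 0, 0], "turn": [0, 9.4, 0]}, {"grip": 1, "travel": [0, 0, 0], "turn": [0, 9.4, 0]}, {"grip": 1, "travel": [0, 0, 0], "turn": [0, 9.4, 0]}, {"grip": 1, "travel": [0, 0, 0], "turn": [0, 9.4, 0]}, {"grip": 1, "travel": [0, 0, 0], "turn": [0, 9.4, 0]}, {"grip": 1, "travel": [0, 0, 0], "turn": [0, 0, 0]}, {"grip": 1, "travel": [0, 0, 0], "turn": [0, 0, 0]}, {"grip": 1, "travel": [0, 0, 0], "turn": [0, 0, 0]}])

```text
time_s: 2.65
ee_pos: [0.5245, 0.0119, 0.1952]
eef_rot: [-0.724, 1.772, -1.767]
force: [0.8, -0.2, 0.4]
width: 0.0001
```

```bash
cat >> h.py <<'E'
def st():
    s=status.sense();R=Ro.from_rotvec(s["eef_rot"]).as_matrix()
    print("t",round(float(s["time_s"]),2),"tcp",np.round(s["ee_pos"],4),"F",np.round(s["force"],2),"w",round(float(s["width"]),4),"j6",round(float(s["joint_positions"][5]),2))
    print("z yaw",np.degrees(np.arctan2(R[1,2],R[0,2])).round(1),"down",np.round(R[:,1],3));return s,R
E
python3 - <<'E'
from h import *
s,R=st()
wi=viewer.camera_info("wrist");w,d=viewer.read_camera("wrist");np.savez("pics/w1.npz",w=w,d=d,R=wi["R"],t=wi["t"])
cv2.imwrite("pics/w1.png",w)
for n,X in dict(pan=(.5955,-.024,.05),top=(.583,-.012,.112),green=(.496,.034,.04)).items(): print(n,proj("wrist",X,wi).round())
E
```

```text
t 2.65 tcp [0.5245 0.0119 0.1952] F [ 0.82 -0.24  0.38] w 0.0001 j6 2.37
z yaw -45.7 down [-0.005  0.001 -1.   ]
pan [247. 111.]
top [241. 135.]
green [282. 227.]
```

View pics/w1.png

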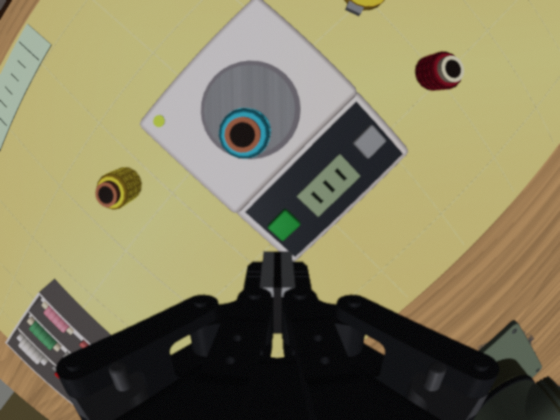

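The wrist view shows the pan at about (251,110), the spool's top ring at (243,133), the green key at (284,225), and the shut fingertip at (278,255). I'll measure more precisely here by casting the outlines onto their planes.

```bash
cat >> h.py <<'E'
def circ(P):
    A=np.c_[2*P,np.ones(len(P))];x=np.linalg.lstsq(A,(P**2).sum(1),rcond=None)[0];return x[:2],np.sqrt(x[2]+x[:2]@x[:2])
def wmeas(w,i,pan=True):
    hsv=cv2.cvtColor(w,cv2.COLOR_BGR2HSV);H,S,V=[hsv[...,k].astype(int) for k in range(3)]
    a,b=proj("wrist",(.5955,-.024,.06),i);yy,xx=np.mgrid[:420,:560];near=np.hypot(xx-a,yy-b)<85
    tq=near&(H>82)&(H<108)&(S>90);c,s,lt=blob(tq);print("turq",c.round(1),s)
    hull=cv2.convexHull(np.argwhere(lt)[:,::-1].astype(np.int32));f=np.zeros(H.shape,np.uint8);cv2.fillConvexPoly(f,hull,1)
    # tube top: brown or dark hole inside turquoise hull
    br=(f>0)&((H<22)|(H>160)|(V<60))&~tq;c,s,lb=blob(br);
    cs=max(cv2.findContours(lb.astype(np.uint8),0,cv2.CHAIN_APPROX_NONE)[0],key=cv2.contourArea)[:,0]
    P=np.array([onz("wrist",q,.112,i)[:2] for q in cv2.convexHull(cs)[:,0]]);cc,r=circ(P);print("tube px",c.round(1),"centre",cc.round(4),"r",r.round(4))
    if pan:
        pm=near&((S<70)&(V<0.5*(np.percentile(V[near],90)+np.percentile(V[near],10))+15)|(f>0))
        n=cv2.morphologyEx(pm.astype(np.uint8),cv2.MORPH_OPEN,np.ones((5,5)));c,s,lp=blob(n);print("pan px",c.round(1),s)
        h=cv2.convexHull(max(cv2.findContours(lp.astype(np.uint8),0,cv2.CHAIN_APPROX_NONE)[0],key=cv2.contourArea))[:,0]
        P=np.array([onz("wrist",q,.05,i)[:2] for q in h])
        for _ in range(4):
            pc,r=circ(P);e=np.abs(np.hypot(*(P-pc).T)-r);P=P[e<max(.0015,np.percentile(e,80))]
        print("pan",pc.round(4),"r",r.round(4),len(P));return cc,pc
    return cc
E
python3 - <<'E'
from h import *
z=np.load("pics/w1.npz");i=dict(viewer.camera_info("wrist"));i["R"]=z["R"];i["t"]=z["t"]
wmeas(z["w"],i)
w=z["w"]
print(w[100:105,196:210:2].mean(0).round(),w[80,250],w[50,250])
E
```

```text
turq [247.2 130.8] [ 219  108   52   50 1026]
tube px [242.1 134.1] centre [ 0.5827 -0.0131] r 0.0122
pan px [250.3 109.2] [ 201   60  100  100 7823]
pan [ 0.5948 -0.0263] r 0.0443 45
[[188. 186. 189.]
 [188. 185. 189.]
 [176. 173. 176.]
 [122. 116. 119.]
 [113. 107. 109.]
 [118. 114. 113.]
 [118. 114. 112.]] [118 113 111] [189 186 188]
```

The offset is about (+0.012,-0.0125), or 17.5 mm at yaw -46°, and the tool's z already points along it (-45.7°). I'll go behind the spool, tilt the tip 5° forward so contact is low, and descend.

arm_command(moves=[{"grip": 1, "travel": [-13, 0, 5], "turn": [0, 0, 0]}, {"grip": 1, "travel": [-13, 0, 5], "turn": [0, 0, 0]}, {"grip": 1, "travel": [0, 30, 0], "turn": [0, 0, 0]}, {"grip": 1, "travel": [0, 30, 0], "turn": [0, 0, 0]}, {"grip": 1, "travel": [0, 30, 0], "turn": [0, 0, 0]}, {"grip": 1, "travel": [0, 20, 0], "turn": [0, 0, 0]}, {"grip": 1, "travel": [0, 12, 0], "turn": [0, 0, 0]}, {"grip": 1, "travel": [0, 0, 0], "turn": [5, 0, 0]}, {"grip": 1, "travel": [0, 0, 0], "turn": [0, 0, 0]}, {"grip": 1, "travel": [0, 0, 0], "turn": [0, 0, 0]}])

```text
time_s: 3.95
ee_pos: [0.5614, 0.0266, 0.0698]
eef_rot: [-0.681, 1.675, -1.829]
force: [-0.5, -0.5, 0.1]
width: 0.0001
```

```bash
cat >> h.py <<'E'
def rel(s,R,S):
    z=R[:2,2]/np.hypot(*R[:2,2]);x=R[:2,0]/np.hypot(*R[:2,0]);e=np.array(S)[:2]-s["ee_pos"][:2];return "along z %.1f  x %.1f mm"%(e@z*1e3,e@x*1e3)
E
python3 - <<'E'
from h import *
s,R=st();print(rel(s,R,(.5827,-.0125)))
wi=viewer.camera_info("wrist");w,d=viewer.read_camera("wrist");cv2.imwrite("pics/w2.png",w)
try: cc,pc=wmeas(w,wi);print(rel(s,R,cc),rel(s,R,pc))
except Exception as e: print(e)
E
```

```text
t 3.95 tcp [0.5614 0.0266 0.0698] F [-0.51 -0.49  0.08] w 0.0001 j6 2.49
z yaw -45.5 down [ 0.066 -0.061 -0.996]
along z 42.8  x 12.2 mm
turq [301.9 170.9] [ 260  137  100   91 2985]
tube px [313.5 190.7] centre [ 0.5831 -0.013 ] r 0.0123
pan px [299.3 142.2] [  218    60   162   168 20865]
pan [ 0.5961 -0.0252] r 0.0425 41
along z 43.4  x 12.2 mm along z 61.2  x 11.5 mm
```

View pics/w2.png

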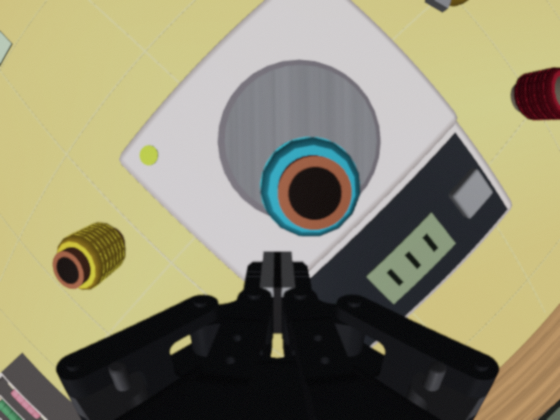

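The wrist view shows the spool ring at (314,191), to the right of the fingertip at (278,255). The pan centre is at about (299,141). I need x +12 and 12 mm down, then advance.

arm_command(moves=[{"grip": 1, "travel": [6, 0, 0], "turn": [0, 0, 0]}, {"grip": 1, "travel": [6, 0, 0], "turn": [0, 0, 0]}, {"grip": 1, "travel": [0, 0, 0], "turn": [0, 0, 0]}, {"grip": 1, "travel": [0, 6, 0], "turn": [0, 0, 0]}, {"grip": 1, "travel": [0, 5, 0], "turn": [0, 0, 0]}, {"grip": 1, "travel": [0, 0, 0], "turn": [0, 0, 0]}, {"grip": 1, "travel": [0, 0, 3], "turn": [0, 0, 0]}, {"grip": 1, "travel": [0, 0, 3], "turn": [0, 0, 0]}, {"grip": 1, "travel": [0, 0, 0], "turn": [0, 0, 0]}, {"grip": 1, "travel": [0, 0, 0], "turn": [0, 0, 0]}])

```text
time_s: 5.25
ee_pos: [0.5587, 0.0114, 0.0592]
eef_rot: [-0.678, 1.676, -1.83]
force: [-0.3, -0.1, 0.1]
width: 0.0001
```

```bash
python3 - <<'E'
from h import *
s,R=st()
wi=viewer.camera_info("wrist");w,d=viewer.read_camera("wrist");cv2.imwrite("pics/w3.png",w)
cc,pc=wmeas(w,wi);print(rel(s,R,cc),rel(s,R,pc))
E
```

```text
t 5.25 tcp [0.5587 0.0114 0.0592] F [-0.32 -0.05  0.07] w 0.0001 j6 2.47
z yaw -45.6 down [ 0.067 -0.06  -0.996]
turq [276.6 189.4] [ 223  158  109   81 3424]
tube px [275.9 214.2] centre [ 0.5842 -0.0141] r 0.0114
pan px [276.2 201.9] [ 222  158  110   81 7083]
pan [ 0.5769 -0.0065] r 0.0267 28
along z 36.1  x -0.4 mm along z 25.5  x -0.5 mm
```

arm_command(moves=[{"grip": 1, "travel": [0, 0.3, 2], "turn": [0, 0, 0]}, {"grip": 1, "travel": [0, 0.3, 2], "turn": [0, 0, 0]}, {"grip": 1, "travel": [0, 0.3, 2], "turn": [0, 0, 0]}, {"grip": 1, "travel": [0, 0.3, 2], "turn": [0, 0, 0]}, {"grip": 1, "travel": [0, 0.2, 2], "turn": [0, 0, 0]}, {"grip": 1, "travel": [0, 0.2, 2], "turn": [0, 0, 0]}, {"grip": 1, "travel": [0, 0.1, 1], "turn": [0, 0, 0]}, {"grip": 1, "travel": [0, 0, 0], "turn": [0, 0, 0]}, {"grip": 1, "travel": [0, 0, 0], "turn": [0, 0, 0]}, {"grip": 1, "travel": [0, 0, 0], "turn": [0, 0, 0]}])

```text
time_s: 6.55
ee_pos: [0.568, 0.0017, 0.0588]
eef_rot: [-0.679, 1.677, -1.83]
force: [-0.4, 0.7, 1.0]
width: -0.0002
```

```bash
python3 - <<'E'
from h import *
s,R=st();print(rel(s,R,(.5955,-.0247)))
wi=viewer.camera_info("wrist");w,d=viewer.read_camera("wrist")
cc=wmeas(w,wi,False);print(rel(s,R,cc))
p,_=viewer.read_camera("top")
cv2.imwrite("pics/m4.png",np.hstack([w[60:330,130:430],cv2.resize(p[185:285,290:390],(270,270),interpolation=cv2.INTER_CUBIC)]))
E
```

```text
t 6.55 tcp [0.568  0.0017 0.0588] F [-0.44  0.72  0.98] w -0.0002 j6 2.44
z yaw -45.6 down [ 0.066 -0.06  -0.996]
along z 38.1  x -1.2 mm
turq [277.  206.6] [ 223  169  108  104 4019]
tube px [276.3 238.4] centre [ 0.5893 -0.0195] r 0.0124
along z 30.1  x -0.3 mm
```

View pics/m4.png

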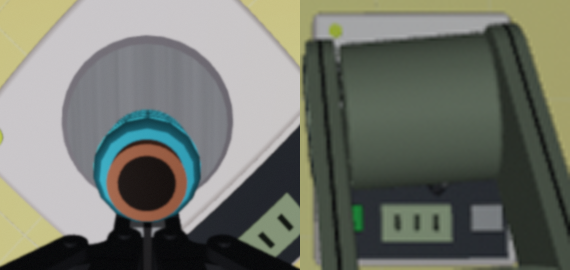

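Contact is as expected: spool centre 30 mm ahead of the TCP, still upright, about 9 mm moved. About 8 mm remain along the same line, so I push 7 and remeasure.

arm_command(moves=[{"grip": 1, "travel": [0, 0.2, 1.6], "turn": [0, 0, 0]}, {"grip": 1, "travel": [0, 0.2, 1.6], "turn": [0, 0, 0]}, {"grip": 1, "travel": [0, 0.2, 1.6], "turn": [0, 0, 0]}, {"grip": 1, "travel": [0, 0.2, 1.6], "turn": [0, 0, 0]}, {"grip": 1, "travel": [0, 0.1, 0.8], "turn": [0, 0, 0]}, {"grip": 1, "travel": [0, 0, 0], "turn": [0, 0, 0]}, {"grip": 1, "travel": [0, 0, 0], "turn": [0, 0, 0]}, {"grip": 1, "travel": [0, 0, -3], "turn": [0, 0, 0]}, {"grip": 1, "travel": [0, 0, -5], "turn": [0, 0, 0]}, {"grip": 1, "travel": [0, 0, 0], "turn": [0, 0, 0]}])

```text
time_s: 7.9
ee_pos: [0.5675, 0.0021, 0.0576]
eef_rot: [-0.679, 1.676, -1.83]
force: [0.3, -0.4, -0.3]
width: 0.0003
```

```bash
python3 - <<'E'
from h import *
s,R=st();print(rel(s,R,(.5955,-.0252)))
wi=viewer.camera_info("wrist");w,d=viewer.read_camera("wrist");cv2.imwrite("pics/w5.png",w)
cc,pc=wmeas(w,wi);print(rel(s,R,cc),rel(s,R,pc))
E
```

```text
t 7.9 tcp [0.5675 0.0021 0.0576] F [ 0.25 -0.41 -0.28] w 0.0003 j6 2.45
z yaw -45.6 down [ 0.066 -0.06  -0.996]
along z 39.1  x -0.9 mm
turq [276.9 192.6] [ 222  150  110  114 4076]
tube px [276.1 216.5] centre [ 0.5941 -0.0245] r 0.0125
pan px [276.7 209.9] [  222   150   111   126 10302]
pan [ 0.585  -0.0139] r 0.031 19
along z 37.6  x -0.4 mm along z 23.7  x -1.3 mm
```

View pics/w5.png

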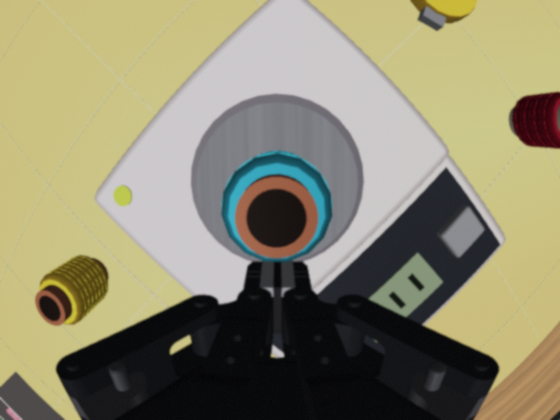

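The spool stands upright at ring (276,217). The pan outline runs from left (191,178) to right (363,178), with its top edge at (277,94). I'll refit the pan from its visible edge in this image.

```bash
cat >> h.py <<'E'
def panfit(w,i,c0=(.5955,-.025)):
    # radial edge: grey pan -> white housing, sub-sampled along rays in the pan plane
    g=cv2.GaussianBlur(cv2.cvtColor(w,cv2.COLOR_BGR2GRAY),(3,3),0).astype(float);P=[]
    for a in np.radians(np.arange(0,360,5)):
        rs=np.arange(.034,.046,.0004);v=[]
        for r in rs:
            u,q=proj("wrist",(c0[0]+r*np.cos(a),c0[1]+r*np.sin(a),.05),i)
            v.append(g[int(round(q)),int(round(u))] if 0<=q<420 and 0<=u<560 else 0)
        v=np.array(v)
        if 85<np.median(v[:4])<135 and v[-1]>150:
            k=np.argmax(v>145);P.append([c0[0]+rs[k]*np.cos(a),c0[1]+rs[k]*np.sin(a)])
    P=np.array(P);c=P.mean(0)
    from scipy.optimize import least_squares
    f=least_squares(lambda x:np.hypot(*(P-x[:2]).T)-x[2],[*c0,.04],loss="soft_l1",f_scale=.0007).x
    f4=least_squares(lambda x:np.hypot(*(P-x[:2]).T)-.0405,c0,loss="soft_l1",f_scale=.0007).x
    print("panfit",len(P),f.round(4),"fixed r",f4.round(4));return f
E
python3 - <<'E'
from h import *
s,R=st();wi=viewer.camera_info("wrist");w=cv2.imread("pics/w5.png");f=panfit(w,wi)
print(rel(s,R,f),"spool",rel(s,R,(.5941,-.0245)))
z=np.load("pics/w1.npz");i=dict(wi);i["R"]=z["R"];i["t"]=z["t"];panfit(z["w"],i)
E
```

```text
t 7.95 tcp [0.5677 0.002  0.0577] F [-0.44  0.62 -0.07] w -0.0 j6 2.45
z yaw -45.6 down [ 0.067 -0.06  -0.996]
panfit 59 [ 0.5968 -0.0269  0.0426] fixed r [ 0.5983 -0.0281]
along z 41.0  x -0.5 mm spool along z 37.4  x -0.3 mm
panfit 63 [ 0.5949 -0.0262  0.0442] fixed r [ 0.5975 -0.0245]
```

The estimates give 1.5–3.6 mm remaining. I'll back off and rise so the camera sits over the pan, then measure cleanly.

arm_command(moves=[{"grip": 1, "travel": [0, -2, -9], "turn": [0, 0, 0]}, {"grip": 1, "travel": [0, -10, -9], "turn": [0, 0, 0]}, {"grip": 1, "travel": [0, -25, -5], "turn": [0, 0, 0]}, {"grip": 1, "travel": [0, -25, 0], "turn": [0, 0, 0]}, {"grip": 1, "travel": [0, 0, 0], "turn": [0, 0, 0]}, {"grip": 1, "travel": [0, 0, 0], "turn": [0, 0, 0]}, {"grip": 1, "travel": [0, 0, 0], "turn": [0, 0, 0]}, {"grip": 1, "travel": [0, 0, 0], "turn": [0, 0, 0]}, {"grip": 1, "travel": [0, 0, 0], "turn": [0, 0, 0]}, {"grip": 1, "travel": [0, 0, 0], "turn": [0, 0, 0]}])

```text
time_s: 9.2
ee_pos: [0.5434, 0.0245, 0.1177]
eef_rot: [-0.684, 1.679, -1.829]
force: [0.1, -0.8, 0.1]
width: -0.0003
```

```bash
python3 - <<'E'
from h import *
s,R=st()
wi=viewer.camera_info("wrist");w,d=viewer.read_camera("wrist");np.savez("pics/w6.npz",w=w,d=d,R=wi["R"],t=wi["t"])
print("cam",(-wi["R"].T@wi["t"]).round(4))
cc=wmeas(w,wi,False);f=panfit(w,wi);print(rel(s,R,cc),rel(s,R,f[:2]))
u=proj("wrist",(*f[:2],.05),wi);print(u);v=int(u[1])
print(cv2.cvtColor(w,cv2.COLOR_BGR2GRAY)[v,int(u[0])-90:int(u[0])-30:2])
# camera heights: depth on housing, pan -> z
for a,b in((.0,0.034),(.034,0),(-.03,-.02),(.05,.035),(-.0,-.055)):
    X=np.array([f[0]+a,f[1]+b,.05]);q=proj("wrist",X,wi).round().astype(int);o,dd=ray("wrist",q,wi);P=o+dd/ (wi["R"]@dd)[2]*d[q[1],q[0]];print(np.hypot(a,b).round(3),P.round(4))
cv2.imwrite("pics/w6.png",w)
E
```

```text
t 9.2 tcp [0.5434 0.0245 0.1177] F [ 0.08 -0.8   0.12] w -0.0003 j6 2.48
z yaw -45.6 down [ 0.062 -0.06  -0.996]
cam [ 0.5856 -0.0183  0.266 ]
turq [274.7 125.2] [ 238   87   73   73 1973]
tube px [273.8 120.7] centre [ 0.594  -0.0244] r 0.0122
panfit 72 [ 0.5951 -0.0254  0.0434] fixed r [ 0.5953 -0.0252]
along z 70.3  x -1.8 mm along z 71.8  x -1.9 mm
[274.7304271  124.40141833]
[196 197 197 197 197 196 197 197 196 197 197 197 190 141 112 116 123 123
 120 121 122 124 123 122 122 122 117  83  76 110]
0.034 [0.5952 0.0085 0.0496]
0.034 [ 0.6289 -0.0252  0.0499]
0.036 [ 0.5651 -0.0455  0.0492]
0.061 [0.6483 0.011  0.0375]
0.055 [ 0.5959 -0.0837  0.0377]
```

View pics/w6.png

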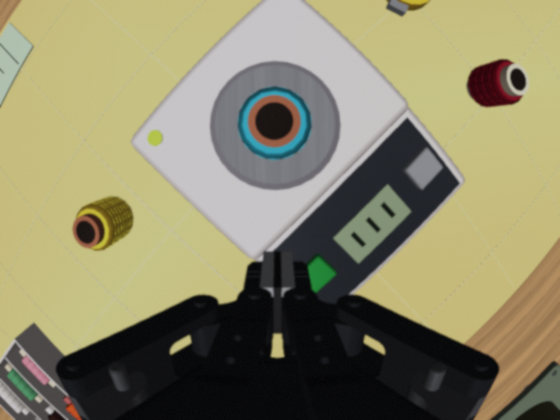

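With the full rim in view, the pan centre is (0.5951,-0.0254) and the spool (0.5940,-0.0244). That is about 1.5 mm off, upright, and depth confirms the pan at z≈0.05. That is centred. In this view the ring is at (274,121), the pan at (275,124) and the green key at (319,275). Now I locate the key from the earlier wrist picture.

```bash
python3 - <<'E'
from h import *
z=np.load("pics/w1.npz");i=dict(viewer.camera_info("wrist"));i["R"]=z["R"];i["t"]=z["t"];w=z["w"]
h=cv2.cvtColor(w,cv2.COLOR_BGR2HSV).astype(int);m=(h[...,0]>45)&(h[...,0]<80)&(h[...,1]>120)&(h[...,2]>60);m[:200]=0;m[:,:240]=0;m[:,330:]=0
c,s,_=blob(m);G=onz("wrist",c,.04,i);print(c,s,G)
s,R=st();print(rel(s,R,G),rel(s,R,(.4955,.0325)))
E
```

```text
[283.72931034 225.32413793] [268 210  33  31 580] [0.49586499 0.03157351 0.04      ]
t 9.25 tcp [0.5434 0.0245 0.1177] F [-0.59  1.1   0.26] w 0.0001 j6 2.48
z yaw -45.6 down [ 0.062 -0.06  -0.996]
along z -38.3  x 28.9 mm along z -39.3  x 28.6 mm
```

arm_command(moves=[{"grip": 1, "travel": [0, 0, 0], "turn": [-5, 0, 0]}, {"grip": 1, "travel": [7, 0, -10], "turn": [0, 0, 0]}, {"grip": 1, "travel": [7, 0, -10], "turn": [0, 0, 0]}, {"grip": 1, "travel": [7, 0, -10], "turn": [0, 0, 0]}, {"grip": 1, "travel": [7, 0, -9], "turn": [0, 0, 0]}, {"grip": 1, "travel": [0, 20, 0], "turn": [0, 0, 0]}, {"grip": 1, "travel": [0, 20, 0], "turn": [0, 0, 0]}, {"grip": 1, "travel": [0, 0, 0], "turn": [0, 0, 0]}, {"grip": 1, "travel": [0, 0, 0], "turn": [0, 0, 0]}, {"grip": 1, "travel": [0, 0, 0], "turn": [0, 0, 0]}])

```text
time_s: 10.5
ee_pos: [0.4892, 0.035, 0.079]
eef_rot: [-0.721, 1.765, -1.762]
force: [-0.5, -0.5, -0.5]
width: 0.0002
```

```bash
python3 - <<'E'
from h import *
s,R=st();print(rel(s,R,(.4955,.0325)))
E
```

```text
t 10.5 tcp [0.4892 0.035  0.079 ] F [-0.55 -0.47 -0.49] w 0.0002 j6 2.41
z yaw -45.4 down [ 0.002  0.002 -1.   ]
along z 6.2  x -2.7 mm
```

All three estimates agree on the key at about (0.4957,0.0323). I correct sideways and descend to just above it.

arm_command(moves=[{"grip": 1, "travel": [-2.7, 0, 6], "turn": [0, 0, 0]}, {"grip": 1, "travel": [0, 0, 0], "turn": [0, 0, 0]}, {"grip": 1, "travel": [0, 15, 0], "turn": [0, 0, 0]}, {"grip": 1, "travel": [0, 10, 0], "turn": [0, 0, 0]}, {"grip": 1, "travel": [0, 6, 0], "turn": [0, 0, 0]}, {"grip": 1, "travel": [0, 0, 0], "turn": [0, 0, 0]}, {"grip": 1, "travel": [0, 0, 0], "turn": [0, 0, 0]}, {"grip": 1, "travel": [0, 0, 0], "turn": [0, 0, 0]}, {"grip": 1, "travel": [0, 0, 0], "turn": [0, 0, 0]}, {"grip": 1, "travel": [0, 0, 0], "turn": [0, 0, 0]}])

```text
time_s: 11.75
ee_pos: [0.4967, 0.0324, 0.0467]
eef_rot: [-0.719, 1.763, -1.763]
force: [0.8, 0.4, 0.3]
width: 0.0003
```

```bash
python3 - <<'E'
from h import *
s,R=st();print(rel(s,R,(.4957,.0323)))
E
```

```text
t 11.75 tcp [0.4967 0.0324 0.0467] F [0.8  0.39 0.25] w 0.0003 j6 2.4
z yaw -45.4 down [ 0.004  0.002 -1.   ]
along z -0.6  x 0.8 mm
```

arm_command(moves=[{"grip": 1, "travel": [0, 3, 0], "turn": [0, 0, 0]}, {"grip": 1, "travel": [0, 2, 0], "turn": [0, 0, 0]}, {"grip": 1, "travel": [0, 1.5, 0], "turn": [0, 0, 0]}, {"grip": 1, "travel": [0, 1, 0], "turn": [0, 0, 0]}, {"grip": 1, "travel": [0, 1, 0], "turn": [0, 0, 0]}, {"grip": 1, "travel": [0, 0.8, 0], "turn": [0, 0, 0]}, {"grip": 1, "travel": [0, 0.6, 0], "turn": [0, 0, 0]}, {"grip": 1, "travel": [0, 0, 0], "turn": [0, 0, 0]}, {"grip": 1, "travel": [0, 0, 0], "turn": [0, 0, 0]}, {"grip": 1, "travel": [0, 0, 0], "turn": [0, 0, 0]}])

```text
time_s: 13.0
ee_pos: [0.4968, 0.0325, 0.0369]
eef_rot: [-0.719, 1.763, -1.763]
force: [-0.5, -0.1, 2.7]
width: -0.0001
```

The force is 2.7 N at about 3.1 mm of travel, so the key is nearly fully down. I go slightly deeper to reach the stop, then release and rise.

arm_command(moves=[{"grip": 1, "travel": [0, 0.5, 0], "turn": [0, 0, 0]}, {"grip": 1, "travel": [0, 0.5, 0], "turn": [0, 0, 0]}, {"grip": 1, "travel": [0, 0, 0], "turn": [0, 0, 0]}, {"grip": 1, "travel": [0, 0, 0], "turn": [0, 0, 0]}, {"grip": 1, "travel": [0, 0, 0], "turn": [0, 0, 0]}, {"grip": 1, "travel": [0, 0, 0], "turn": [0, 0, 0]}, {"grip": 1, "travel": [0, 0, 0], "turn": [0, 0, 0]}, {"grip": 1, "travel": [0, 0, 0], "turn": [0, 0, 0]}, {"grip": 1, "travel": [0, 0, 0], "turn": [0, 0, 0]}, {"grip": 1, "travel": [0, 0, 0], "turn": [0, 0, 0]}])

```text
time_s: 14.25
ee_pos: [0.4968, 0.0325, 0.036]
eef_rot: [-0.718, 1.763, -1.763]
force: [-1.0, 0.2, 3.3]
width: 0.0001
```

arm_command(moves=[{"grip": 1, "travel": [0, -5, 0], "turn": [0, 0, 0]}, {"grip": 1, "travel": [0, -15, 0], "turn": [0, 0, 0]}, {"grip": 1, "travel": [0, -30, 0], "turn": [0, 0, 0]}, {"grip": 1, "travel": [0, -40, 0], "turn": [0, 0, 0]}, {"grip": 1, "travel": [0, -30, -10], "turn": [0, 0, 0]}, {"grip": 1, "travel": [0, 0, 0], "turn": [0, 0, 0]}, {"grip": 1, "travel": [0, 0, 0], "turn": [0, 0, 0]}, {"grip": 1, "travel": [0, 0, 0], "turn": [0, 0, 0]}, {"grip": 1, "travel": [0, 0, 0], "turn": [0, 0, 0]}, {"grip": 1, "travel": [0, 0, 0], "turn": [0, 0, 0]}])

```text
time_s: 15.5
ee_pos: [0.4881, 0.039, 0.16]
eef_rot: [-0.721, 1.765, -1.763]
force: [0.6, -0.1, 0.0]
width: -0.0002
```

```bash
python3 - <<'E'
from h import *
s,R=st()
wi=viewer.camera_info("wrist");w,d=viewer.read_camera("wrist")
cc=wmeas(w,wi,False);f=panfit(w,wi);print("off",(cc-f[:2]).round(4))
cv2.imwrite("pics/w7.png",w)
E
```

```text
t 15.5 tcp [0.4881 0.039  0.16  ] F [ 0.6  -0.12  0.02] w -0.0002 j6 2.42
z yaw -45.4 down [ 0.001  0.002 -1.   ]
turq [235.5  52.7] [ 199   15   63   63 1586]
tube px [225.3  38.1] centre [ 0.5933 -0.0243] r 0.0126
panfit 50 [ 0.5931 -0.0252  0.0439] fixed r [ 0.596  -0.0234]
off [0.0002 0.0008]
```

View pics/w7.png

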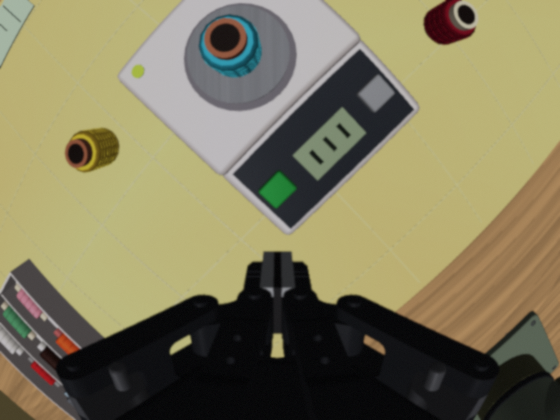

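The spool stands upright in the middle of the pan (ring (225,38), pan about (240,57) seen obliquely). The green key at (278,190) is back up, the grey key at (376,94) is untouched, and the arm is clear. I'll hand in.

```bash
python3 -c "
from bench import hand_in;print(hand_in())"
```

```text
the job is handed in; nothing more can be done
None
```

The turquoise spool is upright and free near the middle of the pan. I then pressed the green key once, and it sprang back. I handed the job in at about 15.6 s of the 51 s allowed.

- **Spool:** I pushed it about 16 mm in two slow nudges with shut fingertips, tips about 8–9 mm above the pan. Readings between the pushes stayed near 1 N. The best view, with the full pan rim visible, put it about 1.5 mm off centre. The last oblique view said about 1 mm.
- **Green key:** I pressed it only after centring the spool, to its full 4 mm of travel, reading 3.3 N against the 3 N stated for fully down.
- **Other things:** I never approached the grey key or the bystanders. The grey key, the yellow and red spools, and the thread tray showed no visible disturbance in the last wrist view. I didn't check the pin dish or tape measure at the end, or measure any bystander's position.
- **Disagreements:** The pan radius fitted to 43–44 mm instead of 40 mm, probably because of a dark edge at the rim. One close-up with part of the rim hidden put the spool 3.6 mm off centre; I trusted the full-rim view instead.

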